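# Push the template plate out over the end of the ledge

## Robot

A 6-joint arm with a two-finger parallel gripper is mounted at the origin on the work surface. World frame = base frame: x ahead of the robot, y to its left, z up, the work surface at z = 0. Lengths are in m, angles in degrees, forces in N, time in s.
With the tool pointing down it reaches from about 0.375 to 0.9 m from the base axis. Payload 3.1 kg.
Tool frame: the origin (TCP) lies at the very end of the fingers, on their centre line; the grasp point (between the pads) lies 19 mm behind it; z points along the fingers, x is the direction in which the jaws open and shut, and the axes are right-handed (so a half turn about z gives the same grasp; the last joint's range is limited). The gripper opens to 87 mm and grips with 3 to 60 N. Pads are 19 mm wide; open, the fingers measure 117 mm over their backs; the gripper's body (75 mm by 190 mm) begins 51 mm behind the grasp point.
Start: joints at [64.544, 30.224, 82.088, -0, 67.689, -10.227], TCP at [0.164, 0.603, 0.223] pointing down, gripper open.
Joint ranges: [-176.69, 176.69], [-43.24, 126.21], [12.49, 139.97], [-82, 262], [0, 151.66], [-163.58, 163.58]. Speed limits (degrees/s): [159.86, 159.86, 180, 180, 180, 180].

## Interface

Orientations are given as a 3x3 rotation matrix whose columns are the frame's x, y, z axes.
In Python, from rig import read_state, capture, bot gives the robot as it stands.
- The arm moves only by the shell command python3 -m crank 'ROWS' [OPENING]. ROWS is JSON, a list of rows, each a list of 2 entries, a list of its own where there are three numbers: the shift along the tool's x, y, z in cm, then the turn, a rotation vector about the tool's x, y, z in rad. In form: [[[dx, dy, dz], [wx, wy, wz]], ...]. A call has 1 to 12 rows; each row shifts and turns the commanded pose from where the row before left it, along the tool's axes as they then stand; what a row does not reach is not made up. A row lasts 1/10 s, in which the tool goes at most 50 mm and 8.59 degrees, less where a joint would pass 70% of its speed; a pose out of reach is approached as far as the arm can. A call with a gripper value outside its range is refused whole. OPENING is the closure, from -1 (fully open) to 1 (shut), set as the call begins (- or left out, the last holds). The fingers move at their own pace and stop on an object; the grip force is fixed at half the most. Time passes only in rows, so rows that do not move let the fingers close. It gives the time, the measured TCP pose, the force and the opening at its end, in the units of the state.
- read_state(): the state, without advancing time (a new reading comes with each control period).
- capture(name): name is "side" or "top"; returns a dict with "pixels" (420x560x3 uint8, red, green, blue), "camera_matrix" (3x3 intrinsics, pixels), "R" (3x3) and "t" (3): a world point X has camera coordinates R X + t. Camera axes: x right, y down, z forward; pixel columns grow to the right and rows downward; lengths in m; the calibration is good to about 2 mm. A picture is of the moment at which its call begins. There is no depth.
- bot.hand_in(): hands the job in, once; it reports no verdict.
The state is a dict: "time_s": time; "joint_positions": joint angles; "qvel": joint speeds; "tau": joint torques, N m; "position": TCP position; "tcp_rot": TCP orientation; "force": force on the tool from outside, world axes, zero at the start; "moment": the same for the moment, N m; "opening": opening from 0.0 (shut) to 1.0 (fully open).
Only numpy, scipy, OpenCV 4.12 (cv2) and the standard library are available. Lean on these libraries where they do the work, as an engineer would, in place of code of your own. Each camera call takes 0.05 s, during which the arm holds its last target.

## Task

An aluminium plate lies flat on the raised wooden ledge, held back by a small sliding stop with an upright peg. With the fingertips only, push the peg sideways until the stop is fully out of the plate's way, then push the plate along the ledge until about 4 cm of it hangs out past the ledge's far end, so that a colleague across the bench can see its edge and take it. Leave the plate lying flat and roughly straight along the ledge; lift nothing, disturb nothing else, and leave the robot clear of everything.

Things in the scene. Friction and masses are not known exactly. Their poses are not given: they have to be found in the camera images.
- ledge: Raised brown wooden ledge, a fixed block 220 long (its x) x 120 wide (its y) x 50 mm high; origin at the centre of its underside on the bench. Its +x points away from the robot, to the far end, its +y to the left. A dark fence strip 12 mm thick and 12 mm high stands on the top along the left side (inner face at y = +48 mm, from x = -110 to +80 mm). On the right a 44 mm high arm of the same wood carries the stop outwards (x = 68 to 102 mm, y = -60 to -130 mm).
- ledge_end (a point): Middle of the upper edge of the ledge's far end (ledge x = +110, y = 0, z = 50 mm); axes as the ledge's. The overhang is measured from here along x.
- plate: Loose aluminium plate, 110 long (its x) x 80 wide (its y) x 6 mm thick, 0.10 to 0.20 kg, with three dark round marks, flat on the ledge; origin at the centre of its underside. Its x points along the ledge to the far end, its sides start 2 to 10 mm from the fence and nearly parallel to it.
- plate_front (a point): Middle of the lower front (far) edge of the plate, 55 mm from the plate's origin along its +x.
- stop (a joint): Slide of the wooden stop in a groove across the ledge, in m: about 0 to 0.01 at the start, in the plate's way (the peg stands at ledge x = 85, y = -35 mm at 0); grows as the stop moves to the ledge's right (ledge -y), up to 0.06 against its end, where it is fully aside. It moves against about 1.5 N of friction and stays where it is left.
- peg_top (a point): Centre of the top of the upright peg on the stop: 14 mm diameter, 94 mm above the bench, that is 44 mm above the ledge's top. The peg rises 32 mm from the stop's bar, which is 10 mm thick (ledge x = 80 to 90 mm), 50 mm wide (ledge y, centred under the peg) and stands 12 mm above the ledge's top.
- riser: Fixed low plywood block 160 x 130 x 30 mm beside the ledge, carrying the two cups; origin at the centre of its underside. It and the ledge may change places.
- cup_a: White cup, 64 mm diameter, 70 mm high, on the riser; leave alone. Origin: centre of its underside.
- cup_b: White cup, 52 mm diameter, 60 mm high, on the riser; leave alone. Origin: centre of its underside.
- sanding_block: Cork sanding block 80 x 40 x 30 mm on the bench to the left of the ledge; leave alone. Origin: centre of its underside.
- glue_jar: Small jar, 40 mm diameter, 60 mm high, on the bench to the right of the ledge; leave alone. Origin: centre of its underside.
- plaster_cone: Blunt plaster cone, 56 mm diameter at the foot, 60 mm high, on the bench to the robot's right; leave alone. Origin: centre of its underside.
Not all that is in view belongs to the job. Of the things shaped like the plate, the aluminium one is meant.

How it is judged (in metres and radians):
On the way, in this order (a step that is already met when the one before it is completed fails the run):
1. the stop is slid aside (value of joint stop above 0.036 m), for 0.2 s.
2. the plate hangs out past the ledge's end (x of plate_front in the frame of ledge_end above 0.026 m), for 0.2 s.
At the end, for the whole second after the job is handed in: The middle of the plate's front edge is 26 to 54 mm past the ledge's far end; the plate lies still and flat on the ledge (tilt under 0.05 rad, height within 4 mm), within 0.2 rad of the ledge's direction and 30 mm of its centre line; the stop is at least 36 mm aside, clear of the plate (x of plate_front in the frame of ledge_end between 0.026 and 0.054 m and value of joint stop above 0.036 m and angle between plate's own z axis and vertical below 0.05 rad and angle between the x axis of plate and the x axis of ledge, either way round below 0.2 rad and z of plate in the frame of ledge between 0.046 and 0.054 m and y of plate in the frame of ledge between -0.03 and 0.03 m and linear speed of plate below 0.01 m/s); the robot touches nothing.
It fails at once if the plate is lifted or tipped (height (world z) of plate above 0.065 m or height (world z) of plate below 0.035 m or angle between plate's own z axis and vertical above 0.2 rad).
It fails at once if another thing on the bench is lifted, or moved by more than 25 mm (distance of any of cup_a, cup_b, sanding_block, glue_jar, plaster_cone from where it was at the start of the episode above 0.025 m).
It fails at once if a cup, the jar or the cone is knocked over (angle between any of cup_a, cup_b, glue_jar, plaster_cone's own z axis and vertical above 0.5 rad).
It also fails if it takes over 48 s, if anything falls off the work surface, if the arm or the gripper's body presses on something with over 40 N, if the wrist force passes 120 N, or if a joint passes its speed limit or range.

## Working session

There is one attempt and no reset: what is moved stays moved. The work goes in short steps, Python scripts to look and compute and a shell command to move; the robot and the scene stay as the last step left them, time stands still between calls to the robot, and variables do not carry over. Pictures are saved under pics/ and viewed, and the job is handed in when it is done.

```bash
ls; mkdir -p pics; python3 - <<'E'
from rig import read_state, capture, bot
import cv2,numpy as np
s=read_state(); print(s['time_s'],s['position'],s['tcp_rot'],s['force'],s['opening'])
for n in ('side','top'):
    c=capture(n); cv2.imwrite(f'pics/{n}0.png',c['pixels'][:,:,::-1]); np.savez(f'{n}0.npz',**c)
    print(n,c['camera_matrix'],c['R'],c['t'],-np.array(c['R']).T@c['t'])
E
```

```text
pics
0.0 [0.16383107 0.60238029 0.22155545] [[ 2.62692497e-01  9.64879149e-01 -9.38122693e-04]
 [ 9.64877226e-01 -2.62693884e-01 -1.96500387e-03]
 [-2.14243035e-03 -3.88981449e-04 -9.99997629e-01]] [-0.25174546 -0.01998183  0.41514872] 0.9961572428162732
side [[478.15214753   0.         282.9678583 ]
 [  0.         478.15214753 209.25139947]
 [  0.           0.           1.        ]] [[ 0.76672878 -0.64194098  0.00622612]
 [-0.48793582 -0.5890341  -0.64417192]
 [ 0.41718775  0.4908672  -0.76485539]] [-0.42417378  0.23043445  0.98821098] [ 0.02539395 -0.62164114  0.90691885]
top [[449.44173556   0.         279.04687794]
 [  0.         449.44173556 208.5204526 ]
 [  0.           0.           1.        ]] [[ 0.0212252  -0.99974736  0.00739621]
 [-0.99587612 -0.02179454 -0.08806677]
 [ 0.08820572 -0.00549648 -0.99608711]] [-0.08218127  0.45811101  1.08068106] [ 0.36264388 -0.06623625  1.11740467]
```

View pics/side0.png

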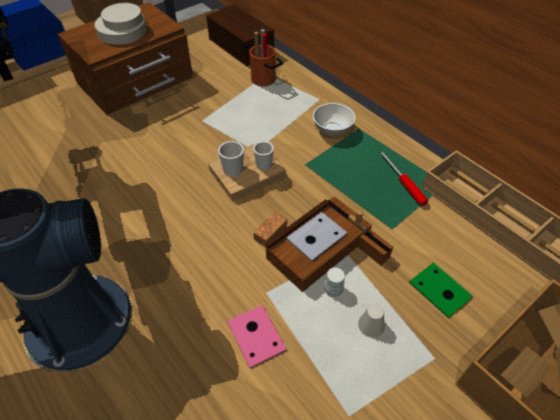

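View pics/top0.png

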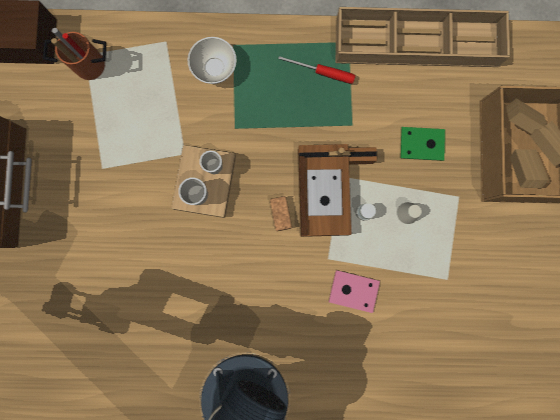

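Candidates for the plate in the top view are the grey one on the ledge at (325,192), the green one at (423,143) and the pink one at (355,291). The grey aluminium plate on the ledge fits the description, so I'll check it in a close crop.

```bash
python3 - <<'E'
import cv2,numpy as np
a=cv2.imread('pics/top0.png')[130:250,260:400]; b=cv2.imread('pics/side0.png')[190:300,245:400]
cv2.imwrite('pics/crop_t.png',cv2.resize(a,None,fx=5,fy=5,interpolation=cv2.INTER_CUBIC))
cv2.imwrite('pics/crop_s.png',cv2.resize(b,None,fx=5,fy=5,interpolation=cv2.INTER_CUBIC))
E
```

```text
(no output)
```

View pics/crop_t.png

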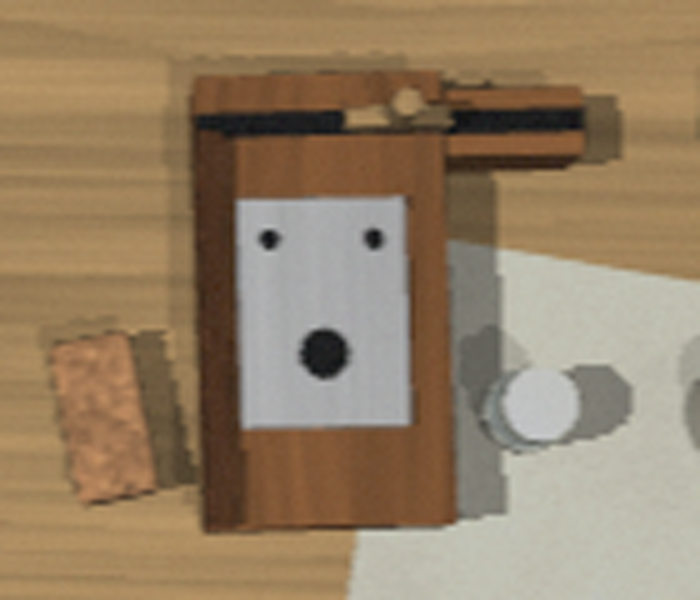

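View pics/crop_s.png

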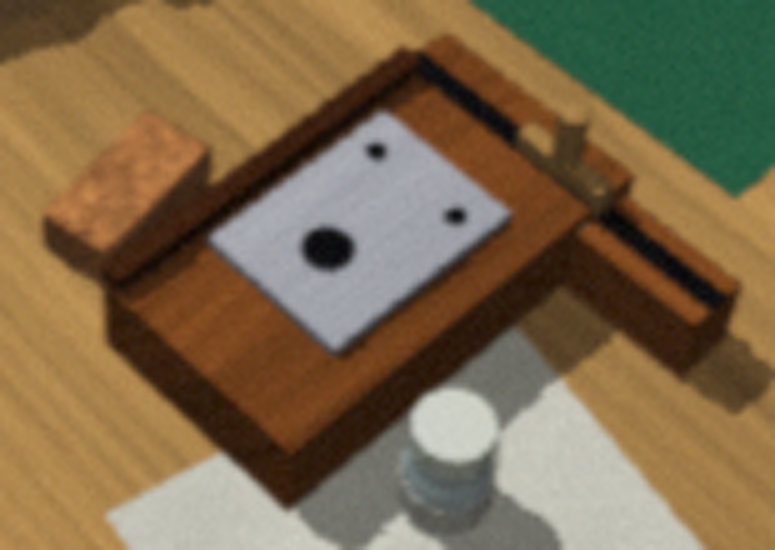

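The crop confirms the aluminium plate: grey, three dark marks, corners at about (307,170)-(342,215) in the top view. The peg stands ahead of it at about (341,150). Next I'll measure poses.

```bash
cat > h.py <<'E'
import cv2,numpy as np
def ray(c,uv,z):
    K,R,t=[np.array(c[k]) for k in('camera_matrix','R','t')]
    o=-R.T@t; d=R.T@np.linalg.inv(K)@np.array([uv[0],uv[1],1.]); return o+d*(z-o[2])/d[2]
def proj(c,X):
    K,R,t=[np.array(c[k]) for k in('camera_matrix','R','t')]
    p=K@(R@np.array(X)+t); return p[:2]/p[2]
def tri(c1,u1,c2,u2):
    P=[np.array(c['camera_matrix'])@np.c_[c['R'],c['t']] for c in(c1,c2)]
    X=cv2.triangulatePoints(P[0],P[1],np.array(u1,float).reshape(2,1),np.array(u2,float).reshape(2,1)); return (X[:3]/X[3]).ravel()
def plate(c,box,z=0.056):
    x0,y0,x1,y1=box
    im=np.array(c['pixels'])[y0:y1,x0:x1].copy(); hsv=cv2.cvtColor(im,cv2.COLOR_RGB2HSV)
    m=((hsv[...,1]<60)&(hsv[...,2]>110)).astype(np.uint8)
    cs,_=cv2.findContours(m,cv2.RETR_EXTERNAL,cv2.CHAIN_APPROX_NONE)
    k=max(cs,key=cv2.contourArea)[:,0,:]+[x0,y0]
    w=np.array([ray(c,p,z)[:2] for p in k])*1000
    (cx,cy),(a,b),an=cv2.minAreaRect(w.astype(np.float32))
    return (cx,cy),(a,b),an,cv2.contourArea(k.reshape(-1,1,2).astype(np.int32))
E
python3 - <<'E'
from h import *
T=dict(np.load('top0.npz'));S=dict(np.load('side0.npz'))
t=lambda p:((p[0]+.5)/5+260-.5,(p[1]+.5)/5+130-.5)
s=lambda p:((p[0]+.5)/5+245-.5,(p[1]+.5)/5+190-.5)
names=['FL','FR','NR']
tp=[(194,77),(441,72),(455,524)]
for n,p in zip(names,tp): print(n,ray(T,t(p),.05)*1000)
print('NLfence',ray(T,t((205,531)),.062)*1000)
print('sFR',ray(S,s((632,185)),.05)*1000,'sNR',ray(S,s((290,450)),.05)*1000)
print('peg t',ray(T,t((407,100)),.094)*1000,'s',ray(S,s((573,115)),.094)*1000)
print('plate T',plate(T,(300,160,348,222)))
for n,p in dict(FL=(236,199),FR=(405,196),NR=(410,426),NL=(242,429)).items(): print(n,ray(T,t(p),.056)*1000)
for n,p in dict(FL=(382,108),FR=(512,213),NR=(337,352),NL=(209,238)).items(): print('s',n,ray(S,s(p),.056)*1000)
print('jar',ray(T,t((542,405)),.06)*1000, ray(S,s((453,425)),.06)*1000)
print('cork',ray(T,t((103,415)),.03)*1000)
print('cone',ray(T,(415,212),.06)*1000)
E
```

```text
FL [ 612.16842355 -115.58965852   50.        ]
FR [ 617.3674874  -234.99278352   50.        ]
NR [ 399.19336169 -243.33883469   50.        ]
NLfence [ 392.98295171 -123.97065832   62.        ]
sFR [ 614.01120131 -239.16127087   50.        ] sNR [ 401.19750182 -244.87274586   50.        ]
peg t [ 593.32129056 -212.38060259   94.        ] s [ 592.4787692  -214.95959466   94.        ]
plate T ((498.6963195800781, -178.45480346679688), (110.2924575805664, 81.28662872314453), 1.2915880680084229, 1493.0)
FL [ 551.94133863 -136.42685818   56.        ]
FR [ 555.21586779 -217.27288154   56.        ]
NR [ 444.9381503  -220.65517965   56.        ]
NL [ 441.77802025 -141.01035507   56.        ]
s FL [ 553.68903423 -136.36754171   56.        ]
s FR [ 556.80110788 -218.48744768   56.        ]
s NR [ 446.28770368 -223.81871018   56.        ]
s NL [ 443.36613672 -142.52851434   56.        ]
jar [ 455.94629716 -282.4570884    60.        ] [ 456.95347301 -283.51459382   60.        ]
cork [449.05952011 -75.24570789  30.        ]
cone [ 455.05480956 -393.79492254   60.        ]
```

```bash
python3 -m crank '[[[0,0,0],[0,0,-0.101]],[[0,0,0],[0,0,-0.101]],[[0,0,0],[0,0,-0.101]],[[-4,2,0],[0,0,0]],[[-4,2,0],[0,0,0]],[[-4,2,0],[0,0,0]],[[-4,2,0],[0,0,0]],[[-4,2,0],[0,0,0]],[[-4,2,0],[0,0,0]],[[-4,2,0],[0,0,0]],[[-4,2,0],[0,0,0]],[[-4,2,0],[0,0,0]]]' 1
cat >> h.py <<'E'
def st():
    from rig import read_state
    s=read_state(); p=np.array(s['position'])*1000; R=np.array(s['tcp_rot']); e=np.array([.99926,.0384])
    d=p[:2]-[504.9,-179.5]
    print('t',round(s['time_s'],2),'ledge x,y',np.round([d@e,d@[-e[1],e[0]]],1),'z',round(p[2],1),'yaw x',round(np.degrees(np.arctan2(R[1,0],R[0,0])),2),'zax',np.round(R[:,2],3),'F',np.round(s['force'],2),'op',round(s['opening'],3))
E
python3 -c "import h;h.st()"
```

```text
time_s: 1.3
position: [0.3577, 0.2483, 0.2225]
tcp_rot: [[-0.037, 0.999, -0.0], [0.999, 0.037, -0.0], [-0.0, -0.0, -1.0]]
force: [1.0, 0.8, 0.1]
opening: 0.034
t 1.3 ledge x,y [-130.6  433.2] z 222.5 yaw x 92.15 zax [-0. -0. -1.] F [1.02 0.83 0.05] op 0.034
```

```bash
python3 -m crank '[[[-4,2,0],[0,0,0]],[[-4,2,0],[0,0,0]],[[-4,2,0],[0,0,0]],[[-4,2,0],[0,0,0]],[[-4,2,0],[0,0,0]],[[-4,2,0],[0,0,0]],[[-4,2,0],[0,0,0]],[[-4,2,0],[0,0,0]],[[-4,2,0],[0,0,0]],[[-4,2,0],[0,0,0]],[[-3,1.6,0],[0,0,0]],[[0,0,0],[0,0,0]]]'
python3 - <<'E'
from h import *; st()
from rig import capture
for n in('top','side'):
    c=capture(n); cv2.imwrite(f'pics/{n}1.png',np.array(c['pixels'])[:,:,::-1])
E
```

```text
time_s: 2.5
position: [0.5915, -0.1765, 0.222]
tcp_rot: [[-0.033, 0.999, 0.003], [0.999, 0.033, -0.003], [-0.003, 0.003, -1.0]]
force: [-0.2, 1.1, 0.7]
opening: 0.003
t 2.5 ledge x,y [86.7 -0.3] z 222.0 yaw x 91.9 zax [ 0.003 -0.003 -1.   ] F [-0.2   1.11  0.65] op 0.003
```

View pics/side1.png

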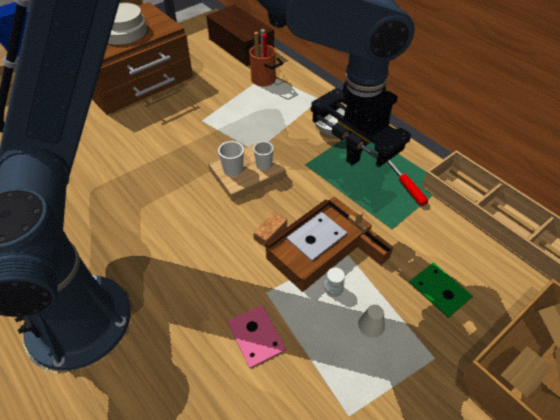

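The closed fingers hang above the ledge's far end, tip at about (353,158) in the side view, and the scene is untouched. Next I'll descend on the left of the peg.

```bash
python3 -m crank '[[[0,0,3],[0,0,0]],[[0,0,3],[0,0,0]],[[0,0,3],[0,0,0]],[[0,0,2],[0,0,0]],[[0,0,2],[0,0,0]],[[0,0,1],[0,0,0]],[[0,0,0.8],[0,0,0]],[[0,0,0],[0,0,0]]]'
python3 - <<'E'
from h import *; st()
from rig import capture
a=[]
for n,(x,y) in dict(top=(260,120),side=(250,160)).items():
    c=capture(n); a.append(cv2.resize(np.array(c['pixels'])[y:y+140,x:x+150,::-1],(400,373),interpolation=cv2.INTER_CUBIC))
cv2.imwrite('pics/d2.png',np.hstack(a))
E
```

```text
time_s: 3.4
position: [0.5886, -0.1708, 0.074]
tcp_rot: [[-0.038, 0.999, -0.002], [0.999, 0.038, 0.001], [0.001, -0.002, -1.0]]
force: [0.2, 0.3, 0.3]
opening: 0.001
t 3.4 ledge x,y [83.9  5.5] z 74.0 yaw x 92.17 zax [-0.002  0.001 -1.   ] F [0.17 0.32 0.31] op 0.001
```

View pics/d2.png

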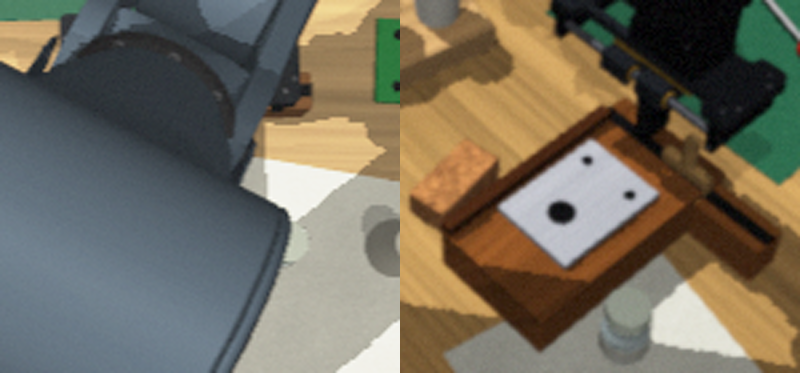

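The fingers are just left of the peg (peg at about (690,155) in the right half of the picture), at peg height and in line with it. Now I'll push right.

```bash
python3 -m crank '[[[-1,0.1,0],[0,0,0]],[[-0.8,0,0],[0,0,0]],[[-0.6,0,0],[0,0,0]],[[-0.6,0,0],[0,0,0]],[[-0.6,0,0],[0,0,0]],[[-0.6,0,0],[0,0,0]],[[-0.6,0,0],[0,0,0]],[[-0.6,0,0],[0,0,0]],[[-0.6,0,0],[0,0,0]],[[-0.6,0,0],[0,0,0]],[[-0.5,0,0],[0,0,0]],[[0,0,0],[0,0,0]]]'
python3 - <<'E'
from h import *; st()
from rig import capture
c=capture('side');x,y=250,160
cv2.imwrite('pics/d3.png',cv2.resize(np.array(c['pixels'])[y:y+140,x:x+170,::-1],None,fx=4,fy=4,interpolation=cv2.INTER_CUBIC))
E
```

```text
time_s: 4.7
position: [0.5928, -0.2438, 0.0744]
tcp_rot: [[-0.037, 0.999, -0.0], [0.999, 0.037, -0.001], [-0.001, -0.0, -1.0]]
force: [0.7, 0.3, -0.1]
opening: 0.0
t 4.7 ledge x,y [ 85.4 -67.6] z 74.4 yaw x 92.11 zax [-0.    -0.001 -1.   ] F [ 0.67  0.28 -0.14] op 0.0
```

View pics/d3.png

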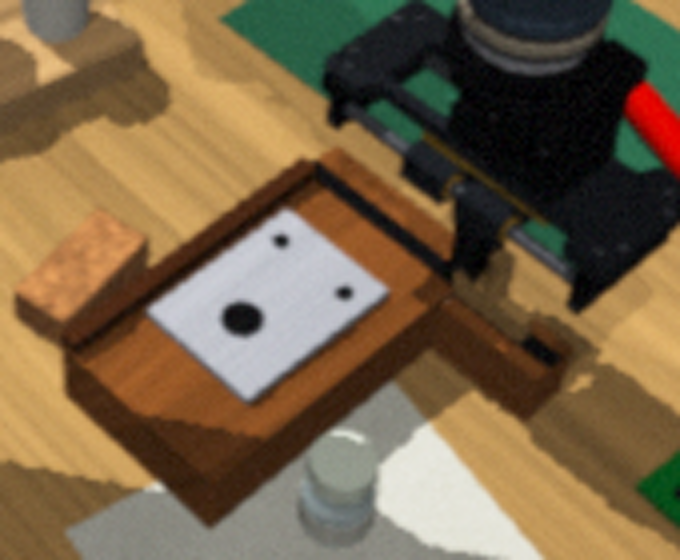

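```bash
python3 - <<'E'
from h import *
S=dict(np.load('side0.npz'))
e=np.array([.99926,.0384]);n=np.array([-.0384,.99926])
f=lambda q:(np.array(q)-[250,160]+.5)*4-.5
for s in(40,46,50,55,60):
    w=lambda x,y,z:np.r_[(np.array([504.9,-179.5])+x*e+y*n),z]/1000
    print(s,'peg',f(proj(S,w(85,-35-s,94))),'bar R near top',f(proj(S,w(80,-60-s,62))),'bar L near top',f(proj(S,w(80,-10-s,62))))
E
```

```text
40 peg [486.56726159 251.13950668] bar R near top [506.47918135 318.71498602] bar L near top [438.52735957 265.34080196]
46 peg [494.9577003  257.58743485] bar R near top [514.84016648 325.28229721] bar L near top [446.52271546 271.62092198]
50 peg [500.57695588 261.90574972] bar R near top [520.43944159 329.68036532] bar L near top [451.87659576 275.82623959]
55 peg [507.63005747 267.32595408] bar R near top [527.46717512 335.20044606] bar L near top [458.59572193 281.10391821]
60 peg [514.71562486 272.77110792] bar R near top [534.52693349 340.74568139] bar L near top [465.34478455 286.40511104]
```

The peg top is at about (500,260) and the bar's right end at about (525,333) in that crop, so the stop is around 50 mm aside and clear of the plate. Next I'll back off, lift, part-open the fingers and go behind the plate.

```bash
python3 -m crank '[[[0.8,0,0],[0,0,0]],[[0.8,0,0],[0,0,0]],[[0,0,-2],[0,0,0]],[[0,0,-3],[0,0,0]],[[0,0,-3],[0,0,0]],[[1.2,-4,0],[0,0,0]],[[1.3,-4,0],[0,0,0]],[[1.3,-4,0],[0,0,0]],[[1.3,-3,0],[0,0,0]],[[0,-2.5,0],[0,0,0]],[[0,0,0],[0,0,0]],[[0,0,0],[0,0,0]]]' 0.3
python3 - <<'E'
from h import *; st()
from rig import capture
c=capture('side');x,y=230,140
cv2.imwrite('pics/d4.png',cv2.resize(np.array(c['pixels'])[y:y+150,x:x+190,::-1],None,fx=4,fy=4,interpolation=cv2.INTER_CUBIC))
E
```

```text
time_s: 5.95
position: [0.416, -0.1821, 0.155]
tcp_rot: [[-0.037, 0.999, 0.001], [0.999, 0.037, -0.001], [-0.001, 0.001, -1.0]]
force: [0.5, -0.3, -0.1]
opening: 0.35
t 5.95 ledge x,y [-88.9   0.8] z 155.0 yaw x 92.12 zax [ 0.001 -0.001 -1.   ] F [ 0.46 -0.29 -0.12] op 0.35
```

View pics/d4.png

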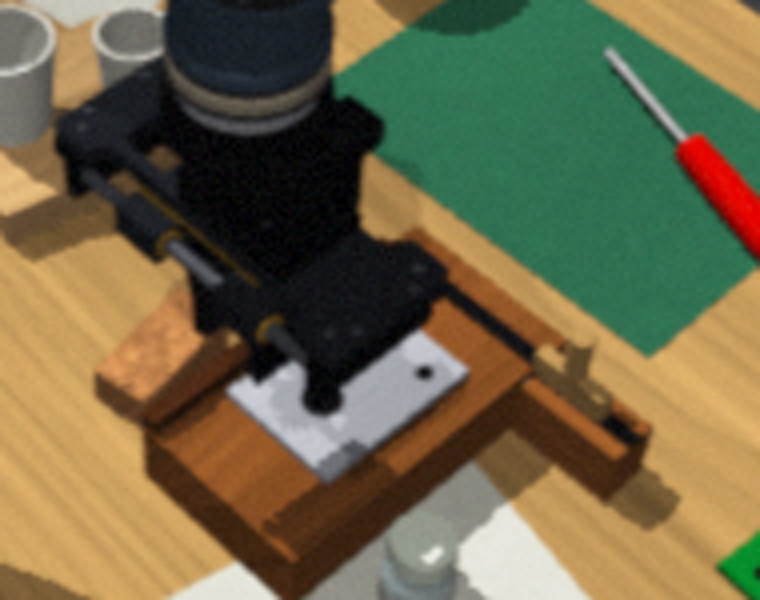

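The stop is aside, peg top at about (580,342) in the crop, and the plate lies where it was. Now I'll descend behind the plate.

```bash
python3 -m crank '[[[0,0,3],[0,0,0]],[[0,0,3],[0,0,0]],[[0,0,2],[0,0,0]],[[0,0,1.2],[0,0,0]],[[0,0,0.5],[0,0,0]],[[0,0,0],[0,0,0]],[[0,0,0],[0,0,0]]]' && python3 -c "import h;h.st()"; python3 -m crank '[[[0,0,0.2],[0,0,0]],[[0,0,0.15],[0,0,0]],[[0,0,0.1],[0,0,0]],[[0,0,0],[0,0,0]],[[0,0,0],[0,0,0]]]' && python3 -c "import h;h.st()"
```

```text
time_s: 6.7
position: [0.4164, -0.1825, 0.0578]
tcp_rot: [[-0.038, 0.999, 0.001], [0.999, 0.038, -0.001], [-0.001, 0.001, -1.0]]
force: [0.5, 0.3, 0.0]
opening: 0.353
t 6.7 ledge x,y [-88.5   0.4] z 57.8 yaw x 92.16 zax [ 0.001 -0.001 -1.   ] F [0.48 0.32 0.04] op 0.353
time_s: 7.2
position: [0.4155, -0.1822, 0.0531]
tcp_rot: [[-0.037, 0.999, 0.0], [0.999, 0.037, -0.0], [-0.0, 0.0, -1.0]]
force: [0.6, 0.4, -0.2]
opening: 0.35
t 7.2 ledge x,y [-89.4   0.7] z 53.1 yaw x 92.13 zax [ 0. -0. -1.] F [ 0.56  0.41 -0.19] op 0.35
```

```bash
python3 -m crank '[[[0,0.4,0.1],[0,0,0]],[[0,0.5,0],[0,0,0]],[[0,0.5,0],[0,0,0]],[[0,0.5,0],[0,0,0]],[[0,0.5,0],[0,0,0]],[[0,0.5,0],[0,0,0]],[[0,0.5,0],[0,0,0]],[[0,0.5,0],[0,0,0]],[[0,0.5,0],[0,0,0]],[[0,0.4,0],[0,0,0]],[[0,0.2,0],[0,0,0]],[[0,0,0],[0,0,0]]]'
python3 - <<'E'
from h import *; st()
from rig import capture
c=capture('side');x,y=230,140
cv2.imwrite('pics/d5.png',cv2.resize(np.array(c['pixels'])[y:y+150,x:x+190,::-1],None,fx=4,fy=4,interpolation=cv2.INTER_CUBIC))
E
```

```text
time_s: 8.4
position: [0.4662, -0.1805, 0.0521]
tcp_rot: [[-0.037, 0.999, 0.001], [0.999, 0.037, -0.001], [-0.001, 0.001, -1.0]]
force: [0.1, 0.2, -0.6]
opening: 0.35
t 8.4 ledge x,y [-38.7   0.5] z 52.1 yaw x 92.14 zax [ 0.001 -0.001 -1.   ] F [ 0.13  0.21 -0.62] op 0.35
```

View pics/d5.png

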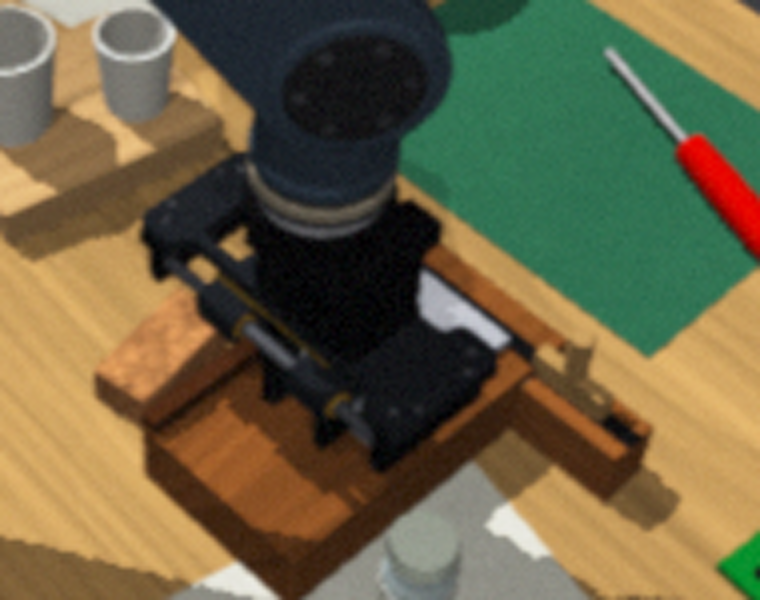

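The plate's front edge is at the groove, its right corner at about (512,345), well clear of the stop's bar at (535,355). I'll continue.

```bash
python3 -m crank '[[[0,0.3,0],[0,0,0]],[[0,0.5,0],[0,0,0]],[[0,0.6,0],[0,0,0]],[[0,0.6,0],[0,0,0]],[[0,0.6,0],[0,0,0]],[[0,0.6,0],[0,0,0]],[[0,0.6,0],[0,0,0]],[[0,0.6,0],[0,0,0]],[[0,0.6,0],[0,0,0]],[[0,0.5,0],[0,0,0]],[[0,0.3,0],[0,0,0]],[[0,0,0],[0,0,0]]]'
python3 - <<'E'
from h import *; st()
from rig import capture
c=capture('side');x,y=230,140;np.savez('side6.npz',**c)
cv2.imwrite('pics/d6.png',cv2.resize(np.array(c['pixels'])[y:y+150,x:x+190,::-1],None,fx=4,fy=4,interpolation=cv2.INTER_CUBIC))
E
```

```text
time_s: 9.65
position: [0.5242, -0.1783, 0.0521]
tcp_rot: [[-0.037, 0.999, 0.001], [0.999, 0.037, -0.0], [-0.001, 0.001, -1.0]]
force: [-0.4, -0.6, -0.3]
opening: 0.349
t 9.65 ledge x,y [19.3  0.5] z 52.1 yaw x 92.14 zax [ 0.001 -0.    -1.   ] F [-0.39 -0.63 -0.33] op 0.349
```

View pics/d6.png

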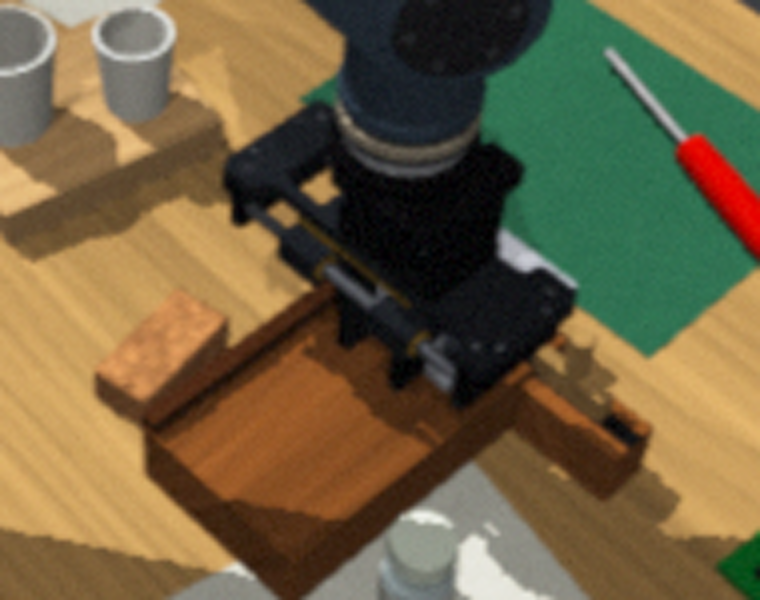

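Front-right plate corner is visible at about (577,285).

```bash
python3 - <<'E'
from h import *
S=dict(np.load('side6.npz'))
e=np.array([.99926,.0384]);n=np.array([-.0384,.99926])
p=ray(S,((577.5)/4+230-.5,(284.5)/4+140-.5),.056)[:2]*1000-[504.9,-179.5]
print(p@e,p@n)
E
```

```text
143.2806417964179 -39.58973092222167
```

```bash
python3 -m crank '[[[0,0.3,0],[0,0,0]],[[0,0.4,0],[0,0,0]],[[0,0.2,0],[0,0,0]],[[0,0,0],[0,0,0]],[[0,0,0],[0,0,0]],[[0,-0.6,0],[0,0,0]],[[0,-1,0],[0,0,0]],[[0,-1,-1],[0,0,0]],[[0,0,-3],[0,0,0]],[[0,0,-4],[0,0,0]],[[0,0,-4],[0,0,0]],[[0,0,-4],[0,0,0]]]'
python3 -m crank '[[[3,-3,-2],[0,0,0]],[[4,-2,0],[0,0,0]],[[4,-2,0],[0,0,0]],[[4,-2,0],[0,0,0]],[[4,-2,0],[0,0,0]],[[4,-2,0],[0,0,0]],[[4,-2,0],[0,0,0]],[[4,-2,0],[0,0,0]],[[3,0,0],[0,0,0]],[[0,0,0],[0,0,0]]]'
python3 - <<'E'
from h import *; st()
from rig import capture
a=[]
for n,(x,y) in dict(top=(250,110),side=(250,160)).items():
    c=capture(n);np.savez(f'{n}7.npz',**c); a.append(cv2.resize(np.array(c['pixels'])[y:y+140,x:x+150,::-1],(400,373),interpolation=cv2.INTER_CUBIC))
    cv2.imwrite(f'pics/{n}7.png',np.array(c['pixels'])[:,:,::-1])
cv2.imwrite('pics/d7.png',np.hstack(a))
E
```

```text
time_s: 10.9
position: [0.505, -0.1785, 0.214]
tcp_rot: [[-0.037, 0.999, -0.001], [0.999, 0.037, 0.0], [0.0, -0.001, -1.0]]
force: [0.1, -1.4, 0.1]
opening: 0.352
time_s: 11.9
position: [0.3219, 0.1567, 0.2325]
tcp_rot: [[-0.042, 0.999, 0.001], [0.999, 0.042, 0.001], [0.001, 0.001, -1.0]]
force: [0.4, -0.2, -0.2]
opening: 0.347
t 11.9 ledge x,y [-169.9  343. ] z 232.5 yaw x 92.43 zax [ 0.001  0.001 -1.   ] F [ 0.43 -0.17 -0.18] op 0.347
```

View pics/d7.png

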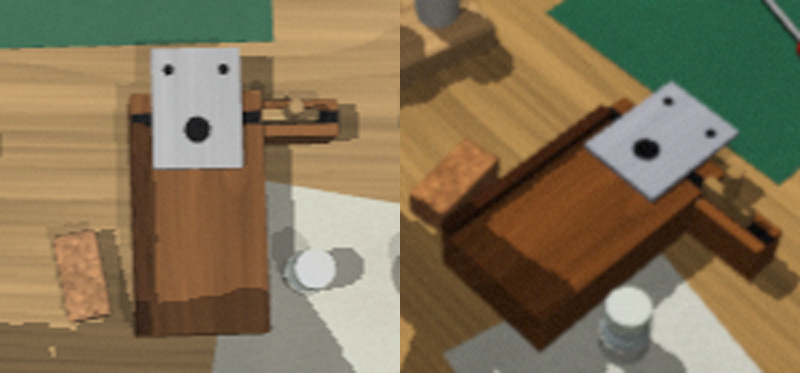

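View pics/top7.png

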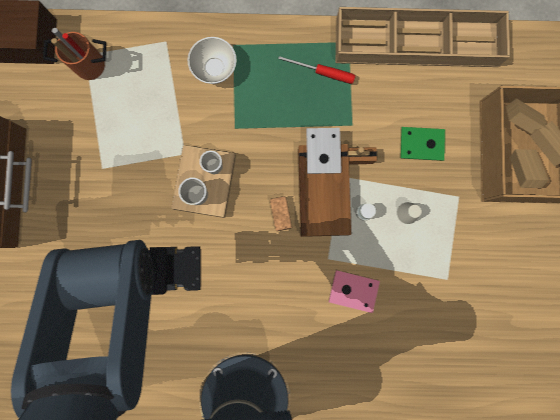

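```bash
python3 - <<'E'
from h import *
T=dict(np.load('top7.npz'));S=dict(np.load('side7.npz'))
e=np.array([.99926,.0384]);n=np.array([-.0384,.99926])
L=lambda p:np.round([(p[:2]*1000-[504.9,-179.5])@e,(p[:2]*1000-[504.9,-179.5])@n],1)
r=plate(T,(300,122,348,180)); print(r); print('centre T',L(np.array(r[0])/1000))
k=150/400
t=lambda p:((p[0]+.5)*k+250-.5,(p[1]+.5)*k+110-.5); s=lambda p:((p[0]-400+.5)*k+250-.5,(p[1]+.5)*k+160-.5)
for nm,p in dict(FL=(152,49),FR=(240,47),NR=(243,167),NL=(153,168)).items(): print('T',nm,L(ray(T,t(p),.056)))
for nm,p in dict(FL=(670,82),FR=(738,131),NR=(655,199),NL=(585,146)).items(): print('S',nm,L(ray(S,s(p),.056)))
print('peg',L(ray(T,t((295,107)),.094)),'jar',ray(T,t((316,269)),.06),'cork',ray(T,t((81,275)),.03))
E
```

```text
((598.9620971679688, -175.0169677734375), (109.67010498046875, 82.02035522460938), 1.331455111503601, 1460.5)
centre T [94.2  0.9]
T FL [149.4  39.2]
T FR [150.1 -40.4]
T NR [ 40.3 -39.9]
T NL [40.7 40.8]
S FL [150.4  39.2]
S FR [151.9 -39.9]
S NR [ 43.2 -42.5]
S NL [40.2 37.3]
peg [ 85.9 -81. ] jar [ 0.45604499 -0.28290065  0.06      ] cork [ 0.44853503 -0.07492293  0.03      ]
```

```bash
python3 -c "
from rig import bot; print(bot.hand_in())"
```

```text
the job is handed in; nothing more can be done
None
```

The job is done and handed in: the stop is aside and the aluminium plate hangs about 40 mm past the ledge's far end. I pushed the peg right with closed fingertips. I then part-opened the fingers, pushed the plate from behind along the ledge, and pulled the arm back and up.

The last pictures and state, taken at about 12 s of the 48 s, showed:
- **Overhang:** the front edge is about 40 mm out in the top view and about 41 mm in the side view.
- **Plate:** it is about 1 mm off the centre line, within about 1° of the ledge's direction, and looks flat in both views.
- **Stop:** it is about 46 mm aside, against the 36 mm needed. An earlier side view suggested about 50 mm.
- **Other things:** the jar and the sanding block are within about 1 mm of where they began. The cups and the cone look unmoved, though I only checked those by eye.
- **Robot:** it is clear of everything, with only about 0.5 N showing on the force reading.

No check failed. The two views differ by 1–3 mm at the plate's corners, which is about the calibration error.

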